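# Close the membrane cell with its draw latch

## Robot

A 6-joint arm with a two-finger parallel gripper is mounted at the origin on a cart in front of the work surface, level with it; the furniture and walls round the work are solid. World frame = base frame: x ahead of the robot, y to its left, z up, the work surface at z = 0. Lengths are in mm, angles in rad, forces in N, time in s.
With the tool pointing down it reaches from about 425 to 1125 mm from the base axis. Payload 14.9 kg.
Tool frame: the origin (TCP) lies midway between the tips of the shut fingers; the grasp point (between the pads) lies 19 mm behind it; z points along the fingers, y is the line along which they close (so a half turn about z gives the same grasp; the last joint's range is limited). The gripper opens to 91 mm and grips with 3 to 60 N. Pads are 32 mm wide; open, the fingers measure 118 mm over their backs; the gripper's body (76 mm by 178 mm) begins 60 mm behind the grasp point.
Start: joints at [1.214, 0.379, 1.734, -0, 1.028, -0.033], TCP at [222.727, 663.634, 190.532] pointing down, gripper open.
Joint ranges: [-2.77, 2.77], [-0.74, 2.19], [0, 2.66], [-1.06, 4.2], [0.31, 2.87], [-3.08, 3.08]. Speed limits (rad/s): [1.89, 1.89, 2.39, 3.14, 3.14, 3.14].

## Interface

Orientations are given as a unit quaternion [w, x, y, z].
In Python, from cell import observe, read_camera, calibration, job_done gives the robot as it stands.
- The arm moves only by the shell command python3 -m inch 'ROWS' [FORCE]. ROWS is a JSON object of lists of equal length, an entry for each row: "translation": the shift along the tool's x, y, z in m, a list of three; "delta_rot": the turn, a rotation vector about the tool's x, y, z in degrees, a list of three; "gripper": the finger opening in m, from 0 to 0.0912. A call has 1 to 8 rows; each row is the pose to reach, as a shift and turn from the pose commanded when the call began, along the tool's axes at that moment; what a row does not reach only later rows make up. A row lasts 1/10 s, in which the tool goes at most 50 mm and 8.59 degrees, less where a joint would pass 70% of its speed; a pose out of reach is approached as far as the arm can. A call with a gripper value outside its range is refused whole. The fingers move at their own pace and stop on an object; FORCE is the grip in N (left out, the last holds). Time passes only in rows, so rows that repeat a pose let the fingers close. It gives the time, the measured TCP pose, the force, the opening and the grip force at its end, in the units of the state.
- observe(): the state, without advancing time (a new reading comes with each control period).
- read_camera(name): name is "scene" or "side" or "wrist"; returns (picture, depth): 420x560x3 uint8, red, green, blue; 420x560 float32, mm along the optical axis (not along the pixel's ray), 0 where there is no reading.
- calibration(name): a dict with "fx", "fy", "cx", "cy" (pixels), "position" and "attitude" of the camera in the world. Camera axes: x right, y up, looking along -z (the intrinsics and any distortion apply to the point x, -y, -z); pixel columns grow to the right and rows downward; lengths in mm; the calibration is good to about 2 mm. A picture is of the moment at which its call begins: read the wrist's pose just before it. calibration takes no time and is no camera call; for the wrist camera it gives the pose at the moment of the call.
- job_done(): hands the job in; it is judged then, once.
The state is a dict: "t": time; "joint_positions": joint angles; "dq": joint speeds; "tau": joint torques, N m; "tool_pos": TCP position; "tool_rot": TCP orientation; "wrist_force": force on the tool from outside, world axes, zero at the start; "ft_torque": the same for the moment, N m; "grip_width": opening from 0.0 (shut) to 1.0 (fully open); "grip_force": force on a finger pad.
Only numpy, scipy, OpenCV 4.12 (cv2) and the standard library are available. Lean on these libraries where they do the work, as an engineer would, in place of code of your own. Each camera call takes 0.05 s, during which the arm holds its last target. There are 200 camera calls.

## Task

Close the membrane test cell on the desk: slide the loose half-cell along its rods until it sits on the gasket and seat it there with a light push of about 12 N, then swing the wire loop over and hook it behind the keeper, and press the latch lever down flat until it has gone past centre and stays clamped by itself. Feel your way: the sliding half must not be pushed, nor pulled through the loop, with more than 25 N, nor the lever pressed with more than 30 N, and the dish, timer and marker beside the cell stay where they are.

Things in the scene. Friction and masses are not known exactly. Their poses are not given: they have to be found in the camera images.
- cell: Bench membrane cell, fixed: aluminium base 212x96x13 with 2 guide rods and the fixed half-cell (clear block, white sealing flange; x -75..0, y +-36, top z 61). Origin: on the desk under the fixed half's sealing plane. x: along the rods from fixed to sliding half; z up; all symmetrical about y=0. Base x -85..127; a bar 33 high at x 113..123 holds the rods' ends. All z above the desk.
- half: Sliding half-cell: clear acrylic block with white sealing flange, 56 (x) x 72 (y), z 15..61, axes as the cell's. Origin: at desk level under the middle of its sealing face. Slides along the cell's x only, with about 1.5 N rubbing, stays where left. Starts with its face 22 to 38 mm from the fixed half's; meets the gasket at 6.8 to 9.4 mm.
- push_point (a point): Point on the flat outer (+x) end face of the sliding half, 56 mm from its sealing face, mid-width, z 50: push here towards -x of the cell.
- gasket: Soft black ring, 44 across, on the fixed half's flange; origin: ring's middle on the flange plane, z 38. Its thickness is NOT measured: it stands 6.8 to 9.4 mm off the flange, different every time: feel for it. It yields 1 mm for 22 N. The half is seated once it has borne on the ring with at least 5 N for 0.2 s (rod friction comes on top: push with 9 to 20 N).
- keeper: Steel keeper on the sliding half: foot 32x22 (x -19..13 of the origin), top at z 72.2, with a tongue 20 wide (y), 3 thick, leaning 30 deg to +x, away from the lever; its top edge is 14 above and 5 to +x of the origin. Origin: where the middle of the loop's crossbar lies when bearing in the hook, on the tongue's +x side, 22.6 from the half's sealing face, z 74.6. Axes as the cell's.
- latch_pivot (a point): Axis of the lever's hinge on the fixed half, mid-latch: x -14, y 0, z 76 mm in the cell frame. The hinge runs along the cell's y.
- lever (a joint): Lever angle: 0 flat (closed, handle to -x of the cell, away from the keeper), 1.57 upright, up to 2.1 leaning over to +x. Starts 1.45 to 1.75; stays where left. With the loop hooked, pressing it flat takes a load that peaks at 0.3 to 0.7 rad: 3 to 19 N at 40 mm from the hinge, by gasket. Dead centre at about 0.15; below, it goes home on a rubber buffer at 0 (1 mm for 12 N).
- handle: The lever's handle: steel plate 22 wide (y), 3 thick, reaching 57 mm from the hinge, flat up to 45 mm, its end turned up 15 deg; press 35 to 42 mm from the hinge. Turns with the lever; origin on the hinge axis. When closed its axes are the cell's, the plate runs along -x and its upper face, the one to press, is 6 above the hinge axis (z 82).
- loop: U of 4 mm steel wire, 40 wide over the outside, 32 inside, stiff-hinged on the lever (stays where left). Origin: its pivot, carried by the lever 16 from the lever's hinge (closed: 15.9 to -x, 1.4 below it). x: from pivot to crossbar along the side wires (y +-18); y: the cell's y. Grip it across both side wires near the crossbar: it can turn between the pads. Hooked, the wire is 13 above the block.
- loop_bar (a point): Middle of the loop's crossbar, 58 mm from the loop's pivot. Starts 33 to 60 mm above the lever's hinge, on the keeper's side. Hooked = 5 mm to -x .. 10 mm to +x of the keeper's origin, at most 7 mm above and 4 mm below it, for 0.2 s.
- membrane_dish: Closed petri dish, 58 across, 15 high, loose, beside the fixed half, on the far side of the cell; bystander.
- bench_timer: White bench timer, 66x66x19, loose, on the far side of the cell; bystander.
- blue_marker: White marker with blue cap, 135 long, lying loose on the near side of the cell; bystander.
Not all that is in view belongs to the job. There is more than one size of the cell; the one meant has the size given above.

How it is judged:
By the outcome, as a careful person would: the job done as asked, in the order asked, and still so for the second after the job is handed in, with the robot touching nothing.
It also fails if it takes over 53 s, if anything falls off the work surface, if the arm or the gripper's body presses on something with over 40 N, if the wrist force passes 120 N, or if a joint passes its speed limit or range.

## Working session

There is one attempt and no reset: what is moved stays moved. The work goes in short steps, Python scripts to look and compute and a shell command to move; the robot and the scene stay as the last step left them, time stands still between calls to the robot, and variables do not carry over. Pictures are saved under pics/ and viewed, at most 10 in all, crops included, and the job is handed in when it is done.

```bash
mkdir -p pics; ls
python3 - <<'E'
from cell import *
import cv2,numpy as np
for n in ("scene","side"):
    p,d=read_camera(n); c=calibration(n); print(n,c)
    cv2.imwrite(f"pics/{n}0.png",p[:,:,::-1]); np.savez(f"pics/{n}0.npz",p=p,d=d)
o=observe();print(o)
E
```

```text
pics
scene {'fx': 393.22679706199995, 'fy': 393.22679706199995, 'cx': 273.35929352593126, 'cy': 211.52237423907113, 'position': array([310.93794878, 537.14238165, 736.36404429]), 'attitude': array([-0.21146131, -0.07400622,  0.31516652,  0.92221324])}
side {'fx': 456.3700635820544, 'fy': 456.3700635820544, 'cx': 287.4795768180748, 'cy': 212.54932945099534, 'position': array([ 532.53273867, -664.42835719,  497.50938193]), 'attitude': array([ 0.86034804,  0.50870581, -0.00919552, -0.03057924])}
{'t': 0.1, 'joint_positions': array([ 1.21369620e+00,  3.79370785e-01,  1.73467852e+00, -1.63051656e-05,
        1.02847709e+00, -3.32914600e-02]), 'dq': array([-1.51035506e-03, -2.94298639e-03, -2.03627011e-03, -2.05439246e-04,
        6.27040674e-04,  8.48592398e-05]), 'tau': array([-1.14807463e-04, -7.65032601e+01, -4.35297847e+01,  6.52302965e-02,
        3.98603047e-02,  3.21664487e-06]), 'tool_pos': array([222.60800625, 663.29495695, 189.96532266]), 'tool_rot': array([-8.37050618e-05,  1.61193755e-01,  9.86922669e-01, -4.59357343e-04]), 'wrist_force': array([-0.34715997,  0.02684448, -0.40774212]), 'ft_torque': array([ 0.02288047, -0.0097074 ,  0.03482641]), 'grip_force': 0.0, 'grip_width': 0.9989509584148083}
```

View pics/scene0.png

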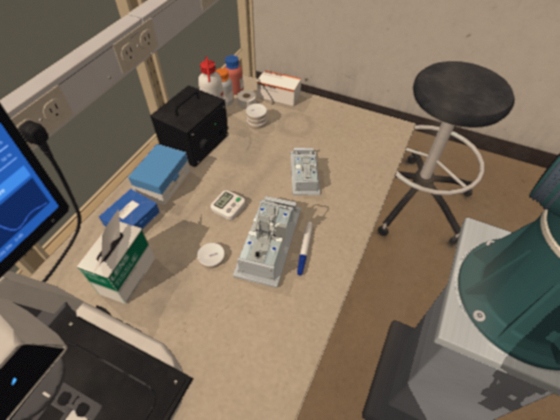

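View pics/side0.png

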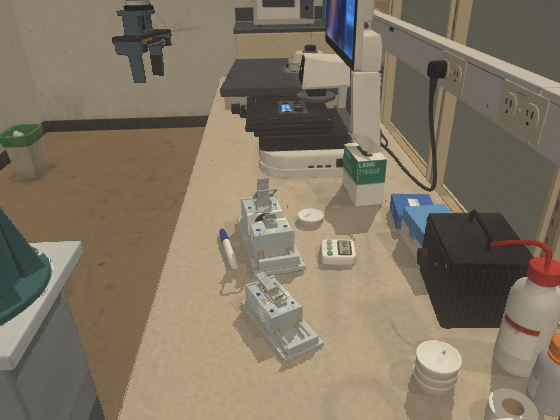

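Two candidate cells: the larger at scene (268,238), beside dish, timer and marker, and a smaller one at (305,170). The larger fits; I'll confirm it with an enlarged crop and a base-length measurement.

```bash
cat > h.py <<'E'
import numpy as np, cv2
from scipy.spatial.transform import Rotation as R
from cell import *
def rot(q): return R.from_quat([q[1],q[2],q[3],q[0]])
def unproj(c,u,v,d):
    P=np.stack([(u-c['cx'])/c['fx']*d,-(v-c['cy'])/c['fy']*d,-d],-1)
    return rot(c['attitude']).apply(P.reshape(-1,3))+c['position']
def proj(c,W):
    P=rot(c['attitude']).inv().apply(np.atleast_2d(W)-c['position'])
    return np.stack([c['cx']+c['fx']*P[:,0]/-P[:,2],c['cy']-c['fy']*P[:,1]/-P[:,2]],-1)
def cloud(c,d,u0,u1,v0,v1):
    v,u=np.mgrid[v0:v1,u0:u1]; dd=d[v0:v1,u0:u1]; m=dd>0
    return unproj(c,u[m].astype(float),v[m].astype(float),dd[m])
E
python3 - <<'E'
from h import *
for n,b,w in (("scene",(225,190,320,290),7),("side",(205,165,345,355),3)):
    z=np.load(f"pics/{n}0.npz");p=z['p'];d=z['d'];c=calibration(n)
    k=p[b[1]:b[3],b[0]:b[2],::-1]
    cv2.imwrite(f"pics/{n}_crop.png",cv2.resize(k,None,fx=[6,3][n=='side'],fy=[6,3][n=='side'],interpolation=cv2.INTER_CUBIC))
    for nm,bb in (("big",(225,320,190,290) if n=="scene" else (225,310,190,275)),("small",(285,325,143,198) if n=="scene" else (240,325,272,360))):
        W=cloud(c,d,*bb)
        m=(W[:,2]>7)&(W[:,2]<20); 
        print(n,nm,"desk z",np.median(W[np.abs(W[:,2])<8][:,2]))
        m=(W[:,2]>22); Q=W[m][:,:2].astype(np.float32); print(cv2.minAreaRect(Q), W[m][:,2].max())
        m=(W[:,2]>56)&(W[:,2]<66); Q=W[m][:,:2].astype(np.float32); print('top',cv2.minAreaRect(Q),np.median(W[m][:,2]))
E
```

```text
scene big desk z -0.11713111237554585
((533.7799072265625, 104.1979751586914), (75.96502685546875, 202.0043487548828), 10.014453887939453) 135.73274096264197
top ((530.2667846679688, 123.14641571044922), (75.36871337890625, 159.97720336914062), 9.67274284362793) 61.43257793847761
scene small desk z 0.3924725183907185
((545.7401123046875, -122.14859008789062), (53.049461364746094, 137.72689819335938), 26.011194229125977) 60.66318960953424
top ((533.2466430664062, -95.39579772949219), (19.166616439819336, 68.71051025390625), 22.832746505737305) 56.949367962241524
side big desk z 1.228841367061932
((537.755126953125, 69.76270294189453), (84.7816390991211, 268.4881896972656), 7.151834011077881) 130.33566163320404
top ((537.8819580078125, 69.76334381103516), (83.89196014404297, 268.79522705078125), 6.9051690101623535) 62.14390657443943
side small desk z 1.2500071397214754
((546.2044067382812, -123.7511215209961), (53.133426666259766, 141.10403442382812), 26.273483276367188) 61.18207219567137
top ((531.7095336914062, -95.34039306640625), (19.307687759399414, 69.13394165039062), 27.99776268005371) 56.872640125849045
```

View crops.

View pics/scene_crop.png

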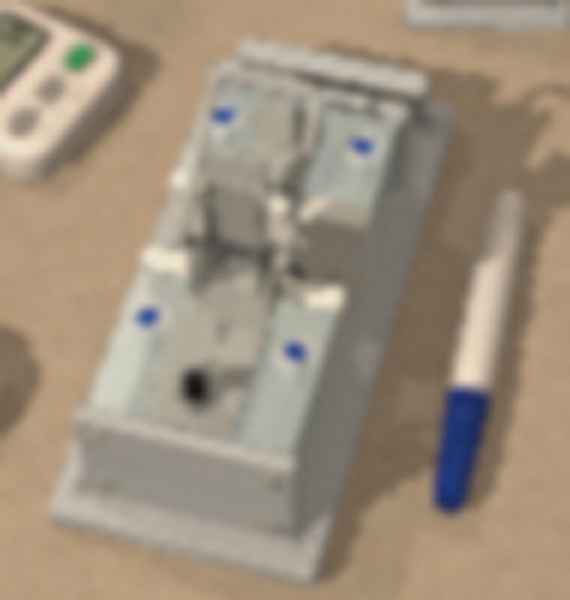

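View pics/side_crop.png

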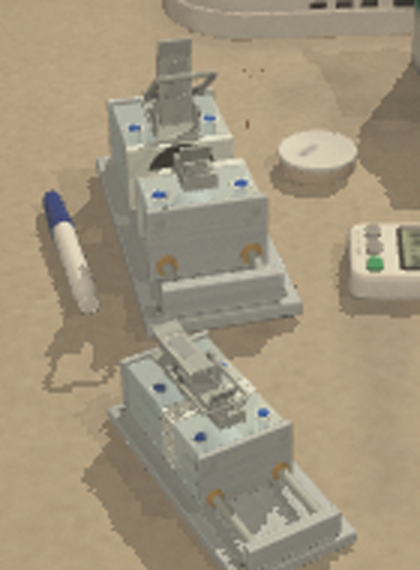

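Side crop confirms: the open cell with upright lever (side px ~(262,215)) is the larger, meant one, 212 mm class; the other (side px ~(285,315)) is a smaller, already closed one. Checking the path and refining the pose.

Run:
```python
from h import *
z=np.load("pics/scene0.npz");c=calibration("scene")
W=cloud(c,z['d'],0,560,0,420)
# obstacles near path
a=np.array([222,663]);b=np.array([535,90]);t=(b-a)/np.linalg.norm(b-a);n=np.array([-t[1],t[0]])
s=(W[:,:2]-a)@t;o=(W[:,:2]-a)@n
for s0 in range(0,700,50):
    m=(s>s0)&(s<s0+50)&(abs(o)<110); print(s0,W[m,2].max() if m.any() else None,end='; ')
W=cloud(c,z['d'],225,320,190,290)
m=(W[:,2]>60.3-2)&(W[:,2]<64)
yaw=np.radians(9.8);X=np.array([np.sin(yaw),-np.cos(yaw)]);Y=np.array([np.cos(yaw),np.sin(yaw)])
Q=W[:,:2]; 
px=Q@X;py=Q@Y
print()
print('top x',np.percentile(px[m],[0,2,98,100]),'y',np.percentile(py[m],[0,2,98,100]))
k=W[:,2]>68
print(np.c_[px,py,W[:,2]][k][np.argsort(-W[k,2])][::6].round(0).tolist())
```

```text
0 None; 50 None; 100 None; 150 None; 200 None; 250 4.389110649143731; 300 4.280280785959917; 350 4.446967950936482; 400 4.373673956793368; 450 4.080636797749435; 500 65.63440984732824; 550 120.50126092873995; 600 135.73274096264197; 650 128.92729247011152; 
top x [-111.08754519 -109.75994684   43.29767242   48.84955278] y [505.96903756 508.85909673 578.87026673 581.34660245]
[[-45.0, 553.0, 136.0], [-43.0, 541.0, 134.0], [-44.0, 545.0, 133.0], [-42.0, 552.0, 132.0], [-43.0, 540.0, 131.0], [-44.0, 539.0, 129.0], [-45.0, 553.0, 129.0], [-44.0, 551.0, 128.0], [-6.0, 536.0, 128.0], [-3.0, 547.0, 127.0], [-44.0, 537.0, 127.0], [-5.0, 539.0, 127.0], [-4.0, 535.0, 126.0], [-2.0, 529.0, 126.0], [-5.0, 549.0, 125.0], [-45.0, 547.0, 125.0], [-45.0, 539.0, 124.0], [-44.0, 537.0, 124.0], [-14.0, 563.0, 123.0], [-46.0, 547.0, 122.0], [-11.0, 564.0, 122.0], [-45.0, 541.0, 121.0], [-17.0, 525.0, 120.0], [-13.0, 561.0, 119.0], [-14.0, 528.0, 118.0], [-21.0, 526.0, 118.0], [-17.0, 564.0, 116.0], [-46.0, 539.0, 115.0], [-46.0, 543.0, 115.0], [-20.0, 562.0, 114.0], [-25.0, 527.0, 113.0], [-50.0, 554.0,
[... 733 characters left out ...]
 545.0, 87.0], [15.0, 538.0, 86.0], [16.0, 536.0, 85.0], [15.0, 553.0, 84.0], [11.0, 550.0, 83.0], [10.0, 546.0, 82.0], [-49.0, 530.0, 81.0], [12.0, 544.0, 81.0], [-93.0, 544.0, 80.0], [10.0, 552.0, 80.0], [-50.0, 560.0, 79.0], [-52.0, 557.0, 79.0], [-97.0, 543.0, 78.0], [-45.0, 544.0, 78.0], [-45.0, 546.0, 78.0], [-48.0, 529.0, 77.0], [-97.0, 547.0, 77.0], [-51.0, 553.0, 76.0], [-98.0, 545.0, 75.0], [-54.0, 557.0, 75.0], [-53.0, 555.0, 74.0], [1.0, 543.0, 74.0], [4.0, 546.0, 73.0], [12.0, 555.0, 72.0], [8.0, 541.0, 72.0], [8.0, 543.0, 72.0], [-94.0, 540.0, 71.0], [11.0, 555.0, 71.0], [-52.0, 534.0, 71.0], [-99.0, 544.0, 70.0], [-53.0, 531.0, 70.0], [-4.0, 544.0, 69.0], [-96.0, 547.0, 68.0]]
```

```bash
python3 -m inch '{"translation":[[0,0,-0.05],[-0.48,-0.44,-0.11],[-0.48,-0.44,-0.11],[-0.48,-0.44,-0.11],[-0.48,-0.44,-0.11],[-0.48,-0.44,-0.11],[-0.48,-0.44,-0.11],[-0.48,-0.44,-0.11]],"delta_rot":[[0,0,0],[0,0,61],[0,0,61],[0,0,61],[0,0,61],[0,0,61],[0,0,61],[0,0,61]],"gripper":[0.091,0.091,0.091,0.091,0.091,0.091,0.091,0.091]}'
```

```text
t: 0.9
tool_pos: [391.7, 356.7, 272.7]
tool_rot: [0.0, 0.636, 0.771, -0.0]
wrist_force: [-0.3, 1.1, 0.8]
grip_width: 0.998
grip_force: 0.0
```

Run:
```python
from h import *
o=observe();c=calibration("wrist");T=rot(o['tool_rot'])
print('cam in tool',T.inv().apply(c['position']-o['tool_pos']), (T.inv()*rot(c['attitude'])).as_matrix().round(3),c['fx'])
yaw=np.radians(9.8);X=np.array([np.sin(yaw),-np.cos(yaw)]);Y=np.array([np.cos(yaw),np.sin(yaw)])
for cx in (-30,10,50,90):
    p=X*(cx-36)+Y*544; print(cx,p, T.inv().apply(np.array([*p,300])-o['tool_pos']).round(1))
```

```text
cam in tool [  70.81534085   -1.0338381  -194.54696114] [[-0.     0.968  0.252]
 [ 1.    -0.     0.   ]
 [ 0.     0.252 -0.968]] 299.0664397031104
-30 [524.82806983 157.63088885] [-220.8   92.8  -27.3]
10 [531.6364498  118.21457291] [-260.7   92.   -27.3]
50 [538.44482976  78.79825697] [-300.7   91.2  -27.2]
90 [545.25320973  39.38194103] [-340.7   90.4  -27.2]
```

```bash
python3 -m inch '{"translation":[[-0.31,0.091,0.023],[-0.31,0.091,0.023],[-0.31,0.091,0.023],[-0.31,0.091,0.023],[-0.31,0.091,0.023],[-0.31,0.091,0.023],[-0.31,0.091,0.023],[-0.31,0.091,0.023]],"delta_rot":[[0,0,1.2],[0,0,1.2],[0,0,1.2],[0,0,1.2],[0,0,1.2],[0,0,1.2],[0,0,1.2],[0,0,1.2]],"gripper":[0,0,0,0,0,0,0,0]}' 20
python3 - <<'E'
from h import *
import time
o=observe();c=calibration("wrist");p,d=read_camera("wrist")
np.savez("pics/w1.npz",p=p,d=d,**c,tp=o['tool_pos'],tr=o['tool_rot'])
cv2.imwrite("pics/w1.png",cv2.resize(p[:,:,::-1],(784,588),interpolation=cv2.INTER_CUBIC))
yaw=np.radians(9.8);X=np.array([np.sin(yaw),-np.cos(yaw)]);Y=np.array([np.cos(yaw),np.sin(yaw)])
W=cloud(c,d,0,560,0,420);px=W[:,:2]@X+36;py=W[:,:2]@Y-544;z=W[:,2]
box=(px>-90)&(px<135)&(abs(py)<60)
print(o)
m=box&(abs(z-61)<2.5);Q=np.c_[px,py][m].astype(np.float32)
f=m&(px<15);h=m&(px>30)
for k in (f,h): print(np.percentile(px[k],[0,1,99,100]),np.percentile(py[k],[0,1,99,100]),np.median(z[k]),cv2.minAreaRect(np.c_[px,py][k].astype(np.float32)))
print('desk',np.median(z[abs(z)<6]))
E
```

```text
t: 1.7
tool_pos: [542.1, 69.9, 249.1]
tool_rot: [-0.0, 0.643, 0.766, -0.0]
wrist_force: [0.3, 0.3, 0.1]
grip_width: 0.325
grip_force: 0.0
{'t': 1.7, 'joint_positions': array([ 8.57842928e-02,  6.62747582e-02,  2.00560571e+00, -3.34531959e-04,
        1.07039145e+00, -8.70055143e-02]), 'dq': array([ 0.05797986, -0.02008926,  0.01850645,  0.01118657,  0.00876767,
        0.04862783]), 'tau': array([ -3.33585754, -49.62634563, -45.3925252 ,  -0.10099401,
        -0.06225083,  -0.74573139]), 'tool_pos': array([542.05237161,  69.91390382, 249.11901765]), 'tool_rot': array([-1.36612850e-04,  6.43393503e-01,  7.65535540e-01, -3.43827030e-04]), 'wrist_force': array([0.26084659, 0.29540186, 0.06893152]), 'ft_torque': array([-0.10214845,  0.05141619,  0.02217226]), 'grip_force': 0.0, 'grip_width': 0.325374703845654}
[-74.27358442 -73.98471348   7.13619163   9.58996436] [-37.51967599 -35.75509328  35.17842702  37.09172001] 61.52476632354836 ((-32.31776809692383, -0.12933349609375), (83.78655242919922, 74.61151123046875), 0.11888778209686279)
[30.42564646 30.64176168 81.54216959 83.37068505] [-35.97001486 -34.71381807  35.77075702  37.40442286] 61.45057975386618 ((56.847877502441406, 0.5599479675292969), (52.79312515258789, 73.39923858642578), 0.42165979743003845)
desk 0.36752339883338436
```

View pics/w1.png

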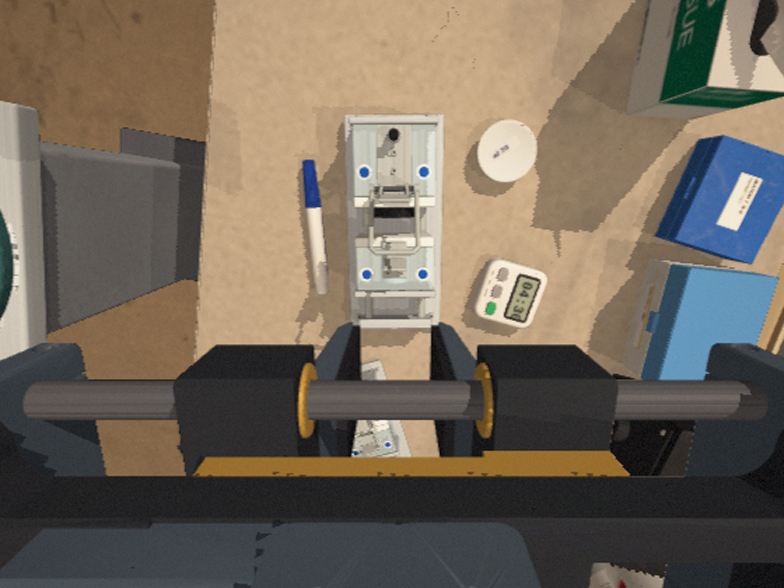

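Run:
```python
from h import *
zf=np.load("pics/w1.npz");c={k:zf[k] for k in('fx','fy','cx','cy','position','attitude')};d=zf['d'];p=zf['p']
yaw=np.radians(9.8);X=np.array([np.sin(yaw),-np.cos(yaw)]);Y=np.array([np.cos(yaw),np.sin(yaw)])
v,u=np.mgrid[0:420,0:560];m=(d>0)
W=unproj(c,u[m].astype(float),v[m].astype(float),d[m]);col=p[m].astype(int)
px=W[:,:2]@X+36;py=W[:,:2]@Y-544;z=W[:,2]
box=(px>-90)&(px<135)&(abs(py)<60)
def show(n,k):print(n,k.sum(),'x',np.percentile(px[k],[0,50,100]).round(1),'y',np.percentile(py[k],[0,50,100]).round(1),'z',np.percentile(z[k],[0,50,100]).round(1))
show('base',box&(abs(z-13)<2.5)); show('bar33',box&(abs(z-33)<2.5)&(px>95)&(px<130))
bl=box&(col[:,2]-col[:,0]>60)
for s in(-1,1):
  for hx in(0,1): show('blue',bl&(py*s>0)&((px>20)==hx))
show('tall',box&(z>100)&(px<15))
b=box&(z>105)&(px>22)&(px<45);show('bar',b)
for a in range(-20,60,8): show(a,box&(z>85)&(px>a)&(px<=a+8))
k=box&(z>64)&(px>35)&(px<82)&(abs(py)<18)
for a in range(36,80,4): show(f'keep{a}',k&(px>a)&(px<=a+4))
```

```text
base 2672 x [-83.7  23.3 124.7] y [-48.4   2.   49. ] z [10.5 13.3 15.5]
bar33 353 x [112.9 118.1 123.2] y [-35.3   0.7  36.7] z [30.5 33.3 35.2]
blue 37 x [-33.4 -28.9 -25.3] y [-30.2 -26.4 -23.8] z [59.8 62.5 64.3]
blue 32 x [57.4 60.9 64.4] y [-29.3 -25.9 -22.6] z [60.8 62.  63.8]
blue 39 x [-33.7 -30.  -26.6] y [21.1 24.9 28.5] z [60.7 62.3 64.4]
blue 32 x [57.4 60.8 64.3] y [22.6 25.9 29.2] z [61.4 62.1 63.3]
tall 311 x [-17.7  -5.4  14.9] y [-19.5  -0.4  19.5] z [100.1 116.3 136.4]
bar 63940 x [22.  33.6 45. ] y [-60.   -2.4  60. ] z [119.8 389.2 403.8]
-20 176 x [-18.9 -15.3 -12.2] y [-19.7  -0.   19.7] z [ 91.9  94.8 123.9]
-12 190 x [-11.3  -8.   -4.7] y [-19.6  -0.4  19.7] z [ 96.1 129.6 136.4]
-4 62 x [-3.7 -0.5  3.7] y [-19.4  16.   19.5] z [100.7 104.9 109.8]
4 50 x [ 4.7  7.8 12. ] y [-19.2  16.   19.3] z [107.1 111.4 114.3]
12 46 x [12.8 16.  20. ] y [-18.9  16.7  19.1] z [114.  117.5 120.2]
20 13047 x [20.  23.9 28. ] y [-60.   -0.1  60. ] z [118.8 369.4 387.7]
28 49366 x [28.  33.7 36. ] y [-60.   -5.6  60. ] z [124.4 390.9 403.8]
36 6340 x [36.  39.3 44. ] y [-57.5 
[... 279 characters left out ...]
y [-18.  -15.6  18. ] z [ 71.  310.5 369.2]
keep44 318 x [44.  45.9 48. ] y [-17.4 -13.8  16.4] z [ 70.5 304.3 362.8]
keep48 252 x [48.  49.9 51.9] y [-17.4 -13.8  16.3] z [ 71.7 301.6 357.6]
keep52 165 x [52.  53.6 55.9] y [-17.4 -13.9  17.6] z [ 86.4 303.7 352.1]
keep56 274 x [56. 58. 60.] y [-17.4 -13.8  17.9] z [ 71.4 328.1 346.6]
keep60 231 x [60.  61.9 64. ] y [-17.3 -13.8  18. ] z [ 70.8 328.1 340.6]
keep64 187 x [64.  66.1 68. ] y [-17.2 -13.8  18. ] z [272.3 328.  333.9]
keep68 99 x [68.  69.3 72. ] y [-17.1 -13.7  17.8] z [301.9 318.7 329.3]
keep72 64 x [72.  73.8 75.6] y [-13.8 -13.6  16.4] z [296.  309.4 323.5]
keep76 17 x [76.9 78.4 79.8] y [-15.   -0.6  11.1] z [64.  64.3 65.5]
```

The picture shows the open cell from above (px of the 784-wide view): loop bar at (395,245), lever at (393,195), keeper at (393,268), blue screws flush at z≈62; the half's end face is at cell x≈83, so its face is ≈27 mm out. Pre-push pose, tool tilted 10° so that the body stays clear of the loop.

```bash
cat > st.py <<'E'
from h import *
yaw=np.radians(9.8);X=np.array([np.sin(yaw),-np.cos(yaw)]);Y=np.array([np.cos(yaw),np.sin(yaw)])
def state(tgt=None):
    "tool pose, leading-edge (tool +16,0,0) position and wrist force in cell axes; optional target shift"
    o=observe();T=rot(o['tool_rot']);p=o['tool_pos'];e=p+T.apply([16,0,0])
    C=lambda q:np.array([q[:2]@X+36,q[:2]@Y-544,q[2]]).round(1)
    f=o['wrist_force'];ax=T.as_matrix()
    print('t',round(o['t'],2),'tcp',C(p),'edge',C(e),'F',np.array([f[:2]@X,f[:2]@Y,f[2]]).round(1),'tilt',np.degrees(np.arctan2(ax[:2,2]@-X,-ax[2,2])).round(1),'grip',round(o['grip_width']*91.2,1),round(o['grip_force'],1))
if __name__=='__main__': state()
E
python3 -m inch '{"translation":[[-0.045,-0.002,0.02],[-0.053,-0.002,0.07],[-0.053,-0.002,0.12],[-0.053,-0.002,0.17],[-0.053,-0.002,0.202],[-0.053,-0.002,0.202],[-0.053,-0.002,0.202]],"delta_rot":[[0,5,0],[0,10,0],[0,10,0],[0,10,0],[0,10,0],[0,10,0],[0,10,0]],"gripper":[0,0,0,0,0,0,0]}' && python3 st.py
```

```text
t: 2.45
tool_pos: [548.6, 20.7, 48.3]
tool_rot: [-0.067, 0.639, 0.764, 0.056]
wrist_force: [0.1, -0.1, 0.2]
grip_width: 0.004
grip_force: 0.0
t 2.45 tcp [1.09e+02 1.00e-01 4.83e+01] edge [93.2  0.  51.1] F [0.1 0.  0.2] tilt 10.0 grip 0.4 0.0
```

```bash
python3 -m inch '{"translation":[[0.003,0,0.0005],[0.006,0,0.001],[0.009,0,0.0015],[0.0115,0,0.002],[0.0138,0,0.0024],[0.016,0,0.0028],[0.018,0,0.0032],[0.020,0,0.0035]],"delta_rot":[[0,0,0],[0,0,0],[0,0,0],[0,0,0],[0,0,0],[0,0,0],[0,0,0],[0,0,0]],"gripper":[0,0,0,0,0,0,0,0]}' && python3 st.py
```

```text
t: 3.25
tool_pos: [544.9, 40.0, 47.6]
tool_rot: [-0.067, 0.64, 0.764, 0.056]
wrist_force: [-0.4, 0.2, -1.1]
grip_width: 0.005
grip_force: 0.0
t 3.25 tcp [89.3 -0.2 47.6] edge [73.6 -0.3 50.4] F [-0.2 -0.3 -1.1] tilt 10.0 grip 0.4 0.0
```

```bash
python3 -m inch '{"translation":[[0.0008,0,0.00015],[0.0016,0,0.0003],[0.0024,0,0.00045],[0.0032,0,0.0006],[0.004,0,0.0007]],"delta_rot":[[0,0,0],[0,0,0],[0,0,0],[0,0,0],[0,0,0]],"gripper":[0,0,0,0,0]}' && python3 st.py
```

```text
t: 3.75
tool_pos: [544.3, 43.9, 47.7]
tool_rot: [-0.067, 0.64, 0.764, 0.056]
wrist_force: [-0.4, -1.0, -0.8]
grip_width: 0.004
grip_force: 0.0
t 3.75 tcp [85.4 -0.2 47.7] edge [69.6 -0.2 50.5] F [ 0.9 -0.5 -0.8] tilt 10.0 grip 0.4 0.0
```

```bash
python3 -m inch '{"translation":[[0.0006,0,0.0001],[0.0012,0,0.0002],[0.0018,0,0.0003],[0.0024,0,0.0004],[0.0028,0,0.0005]],"delta_rot":[[0,0,0],[0,0,0],[0,0,0],[0,0,0],[0,0,0]],"gripper":[0,0,0,0,0]}' && python3 st.py; python3 -m inch '{"translation":[[0.0002,0,0],[0.0004,0,0.0001],[0.0006,0,0.0001]],"delta_rot":[[0,0,0],[0,0,0],[0,0,0]],"gripper":[0,0,0]}' && python3 st.py
```

```text
t: 4.25
tool_pos: [543.8, 46.7, 47.7]
tool_rot: [-0.067, 0.64, 0.764, 0.056]
wrist_force: [0.7, 0.6, 0.3]
grip_width: 0.005
grip_force: 0.0
t 4.25 tcp [82.5 -0.2 47.7] edge [66.8 -0.3 50.4] F [-0.4  0.8  0.3] tilt 10.0 grip 0.4 0.0
t: 4.55
tool_pos: [543.7, 47.3, 47.7]
tool_rot: [-0.067, 0.64, 0.764, 0.056]
wrist_force: [0.4, -0.6, 0.3]
grip_width: 0.006
grip_force: 0.0
t 4.55 tcp [82.  -0.2 47.7] edge [66.2 -0.3 50.5] F [0.6 0.3 0.3] tilt 10.0 grip 0.5 0.0
```

```bash
python3 -m inch '{"translation":[[0.0002,0,0],[0.0004,0,0.0001],[0.0006,0,0.0001]],"delta_rot":[[0,0,0],[0,0,0],[0,0,0]],"gripper":[0,0,0]}' && python3 st.py
```

```text
t: 4.85
tool_pos: [543.6, 47.9, 47.7]
tool_rot: [-0.067, 0.64, 0.764, 0.056]
wrist_force: [-0.2, 0.6, -0.2]
grip_width: 0.004
grip_force: 0.0
t 4.85 tcp [81.3 -0.2 47.7] edge [65.6 -0.3 50.5] F [-0.6 -0.1 -0.2] tilt 10.0 grip 0.4 0.0
```

```bash
cat > half.py <<'E'
from st import *
for n in('side','scene','wrist'):
    c=calibration(n);p,d=read_camera(n)
    np.savez(f"pics/last_{n}.npz",p=p,d=d,**c)
    W=cloud(c,d,0,560,0,420);px=W[:,:2]@X+36;py=W[:,:2]@Y-544;z=W[:,2]
    m=(abs(z-61)<2.5)&(abs(py)<36)&(abs(py)>22)&(px>-90)&(px<120)
    print(n,np.histogram(px[m],bins=np.arange(-4,100,4))[0], px[m].max() if m.any() else None)
    cv2.imwrite(f"pics/last_{n}.png",p[:,:,::-1])
E
python3 half.py
```

```text
side [11  5  1  0  0  0  0  2 12 13 10 17 10 15  9 15 12 18 17  6  4 33  3  0
  0] 84.86774470823008
scene [24  3  0  0  0  0  0  4 15 10 12 12 10 13 17 12 16 10 15 14 15 10  0  0
  0] 83.40698208872817
wrist [186  39   0   0   0   0   0  62 284 280 263 253 273 267 266 268 257 257
 256 249 193   0   0   0   0] 79.52188614658601
```

Run:
```python
import cv2,numpy as np
a=cv2.imread("pics/last_side.png")[110:310,190:350];b=cv2.imread("pics/last_wrist.png")[60:260,200:360]
cv2.imwrite("pics/v5.png",np.hstack([cv2.resize(k,None,fx=2.5,fy=2.5,interpolation=cv2.INTER_CUBIC) for k in(a,b)]))
```

```text
(no output)
```

View pics/v5.png

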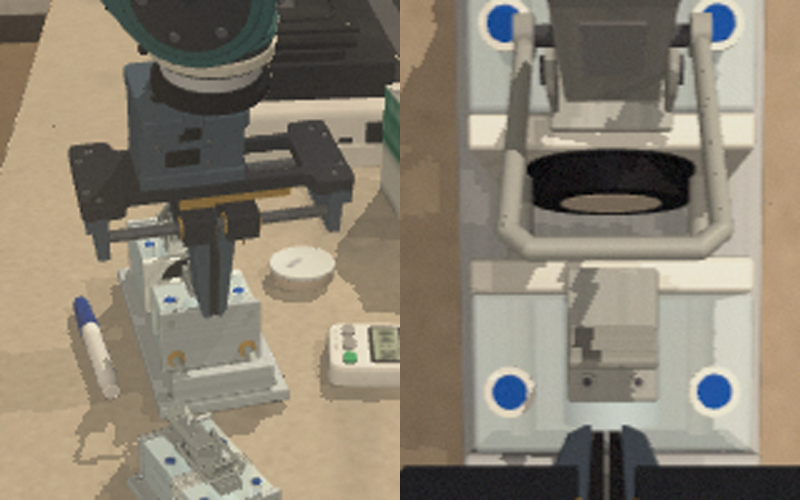

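```bash
cat > dots.py <<'E'
from st import *
import sys
def dots(f):
    zf=np.load(f);c={k:zf[k] for k in('fx','fy','cx','cy','position','attitude')};d=zf['d'];p=zf['p'].astype(int)
    m=(p[...,2]-p[...,0]>60)&(d>0)
    v,u=np.nonzero(m);W=unproj(c,u.astype(float),v.astype(float),d[m])
    px=W[:,:2]@X+36;py=W[:,:2]@Y-544
    for lo,hi in((-40,-15),(25,75)):
        k=(px>lo)&(px<hi)&(abs(abs(py)-26)<6); print(f,k.sum(),px[k].mean().round(2),px[k].min().round(1),px[k].max().round(1),py[k].mean().round(2))
for f in sys.argv[1:]:dots(f)
E
python3 dots.py pics/w1.npz pics/last_wrist.npz
```

```text
pics/w1.npz 76 -29.49 -33.7 -25.3 -0.14
pics/w1.npz 64 60.9 57.4 64.4 -0.03
pics/last_wrist.npz 240 -29.67 -34.1 -25.2 -1.25
pics/last_wrist.npz 283 60.9 56.7 65.4 -0.07
```

Run:
```python
from st import *
for n in('side','scene','wrist'):
    zf=np.load(f"pics/last_{n}.npz");c={k:zf[k] for k in('fx','fy','cx','cy','position','attitude')}
    W=cloud(c,zf['d'],0,560,0,420);px=W[:,:2]@X+36;py=W[:,:2]@Y-544;z=W[:,2]
    for a in range(36,130,8):
        k=(z>a)&(z<=a+8)&(abs(py)<20)&(px>(86 if a<64 else 66))&(px<125)
        if k.sum()>2: print(n,a,k.sum(),'x',np.percentile(px[k],[0,5,50,95,100]).round(1),'y',np.percentile(py[k],[0,50,100]).round(1))
```

```text
side 68 26 x [ 99.8 100.  101.3 103.4 104.1] y [-9.5 -0.1  8.9]
side 76 45 x [ 69.6  80.  102.6 105.  105.5] y [-10.2  -2.1   8.6]
side 84 50 x [ 74.   83.8 104.2 107.3 107.7] y [-11.1  -2.4  10.1]
side 92 53 x [ 78.3  85.5 105.6 107.5 109. ] y [-12.   -2.6  10.2]
side 100 57 x [ 76.6  85.7 107.7 108.9 109.6] y [-12.6  -4.3   9.7]
side 108 62 x [ 75.9  85.2 109.  110.8 111.7] y [-13.1  -1.3  11.5]
side 116 63 x [ 91.1  99.5 110.8 112.4 113.4] y [-13.6  -1.9  11.2]
side 124 64 x [ 95.5  99.3 111.6 113.6 114.1] y [-14.2   0.9  13.2]
scene 68 3 x [ 67.9  70.4  93.  100.3 101.1] y [-9.8 -9.8  3.5]
scene 76 18 x [69.8 69.8 71.7 91.4 98.3] y [-10.5  -4.6   6.7]
scene 84 34 x [ 69.9  70.2  72.8  99.  105.5] y [-11.2  -3.    8.9]
scene 92 35 x [ 71.4  71.8  73.9  88.5 100.6] y [-11.8  -1.3   9.7]
scene 100 38 x [ 72.   72.9  75.9  97.8 104. ] y [-12.9  -2.9  10.4]
scene 108 36 x [ 73.5  74.2  76.5  89.2 103.5] y [-13.2  -1.5  10.3]
scene 116 38 x [74.5 74.8 77.5 86.2 94.1] y [-13.9  -1.9  10.1]
scene 124 48 x [76.6 77.1 78.8 89.3 91.1] y [-14.4  -0.2  10.7]
wrist 68 21 x [68.  68.  69.4 69.7 69.9] y [-6.1 -2.6  4. ]
wrist 76 111 x [68.2 68.4 69.4 70.9 71.5] y [-9.9 -0.2  7.8]
wrist 84 167 x [69.5 69.7 70.8 72.5 73.4] y [-11.1  -1.9   8.6]
wrist 92 195 x [70.6 71.1 72.1 73.8 74.3] y [-11.6  -0.3   9.5]
wrist 100 131 x [71.9 72.5 74.  75.2 75.7] y [-10.5  -0.4   8.9]
wrist 108 129 x [73.8 74.  75.7 76.7 77. ] y [-6.2 -1.8  4. ]
wrist 116 151 x [ 75.1  75.5  77.5 103.5 104.9] y [-5.9 -0.4  3.7]
wrist 124 450 x [ 76.5  78.4  96.4 103.2 104.3] y [-4.8 -1.6  2.6]
```

Run:
```python
from st import *
o=observe();T=rot(o['tool_rot'])
for n in('side','scene'):
    zf=np.load(f"pics/last_{n}.npz");c={k:zf[k] for k in('fx','fy','cx','cy','position','attitude')}
    W=cloud(c,zf['d'],0,560,0,420);L=T.inv().apply(W-o['tool_pos'])
    for a in np.arange(-60,12,6):
        k=(L[:,2]>a)&(L[:,2]<=a+6)&(abs(L[:,1])<22)&(abs(L[:,0])<24)
        if k.sum()>2: print(n,a,k.sum(),'tx',np.percentile(L[k,0],[0,50,100]).round(1),'ty',np.percentile(L[k,1],[0,50,100]).round(1))
    print(proj(c,[o['tool_pos'],o['tool_pos']+T.apply([0,0,-19])]), c['position'])
```

```text
side -60 40 tx [-18.2 -16.   15.9] ty [-12.4  -5.3  10. ]
side -54 40 tx [-17.7 -15.6  11.6] ty [-11.7  -2.3  10.2]
side -48 40 tx [-18.8 -15.2  13.2] ty [-11.3  -3.3  10.2]
side -42 30 tx [-17.5 -15.6  14.3] ty [-10.6  -0.2   8.6]
side -36 34 tx [-18.7 -15.5  17.9] ty [-10.1  -2.9   8.6]
side -30 20 tx [-17.2 -15.4 -13.5] ty [-8. -0.  9.]
side -24 3 tx [ 0.7 21.8 23. ] ty [-9.1 -8.9 22. ]
side -18 72 tx [-0.9  3.9 23.9] ty [-21.9  -9.3  21.9]
side -12 89 tx [-2.4  1.7 24. ] ty [-21.4  -7.9  21.3]
side -6 61 tx [-3.4 -0.5  2.3] ty [-21.5  -0.9  20.7]
side 0 69 tx [-4.7 -1.4  1. ] ty [-21.5  -0.6  21.7]
side 6 60 tx [-5.  -2.3  0.4] ty [-21.6  -0.   21.6]
[[273.24660489 240.34923941]
 [273.31399678 232.56691988]] [ 532.53273867 -664.42835719  497.50938193]
scene -60 26 tx [-8.2 15.4 18.6] ty [-12.2  -2.5  10.3]
scene -54 25 tx [-10.4  15.5  18.5] ty [-11.9  -0.8  10.6]
scene -48 28 tx [-15.1  15.3  17.8] ty [-11.3  -3.1   9.6]
scene -42 27 tx [-17.3  15.8  18.5] ty [-11.1  -1.4   9.1]
scene -36 20 tx [-14.6  15.4  17.5] ty [-10.4  -3.1   8.8]
scene -30 4 tx [-6.8 15.6 18.1] ty [-9.6 -6.7  3.7]
scene -18 41 tx [ 0.1  5.6 15.6] ty [-21.8  -8.8  19.6]
scene -12 56 tx [ 3.6 15.8 24. ] ty [-22.  -11.9  22. ]
[[276.2940939  208.69136466]
 [276.71979926 202.28480942]] [310.93794878 537.14238165 736.36404429]
```

Measured: the finger tips actually end ≈25 mm short of the reported TCP (tool z ≈ -25), so the fingers passed above the block. I back off, go 25 mm lower and push again.

```bash
sed -i 's/\[16,0,0\])$/[16,0,-25])/; s/apply(\[16,0,0\])/apply([16,0,-25])/' st.py; python3 -m inch '{"translation":[[-0.015,0,-0.003],[-0.0246,0,-0.0043],[-0.0246,0,-0.0043],[-0.028,0,0.014],[-0.029,0,0.0203],[-0.029,0,0.0203]],"delta_rot":[[0,0,0],[0,0,0],[0,0,0],[0,0,0],[0,0,0],[0,0,0]],"gripper":[0,0,0,0,0,0]}' && python3 st.py;  python3 -m inch '{"translation":[[0.0025,0,0.0004],[0.005,0,0.0009],[0.0075,0,0.0013],[0.01,0,0.0018],[0.0125,0,0.0022],[0.015,0,0.0026],[0.015,0,0.0026]],"delta_rot":[[0,0,0],[0,0,0],[0,0,0],[0,0,0],[0,0,0],[0,0,0],[0,0,0]],"gripper":[0,0,0,0,0,0,0]}' && python3 st.py
```

```text
t: 5.6
tool_pos: [547.2, 23.3, 21.8]
tool_rot: [-0.068, 0.64, 0.763, 0.055]
wrist_force: [-0.3, 0.0, -0.6]
grip_width: 0.004
grip_force: 0.0
t 5.6 tcp [106.2  -0.8  21.8] edge [94.8 -0.8 49.2] F [-0.1 -0.3 -0.6] tilt 10.0 grip 0.3 0.0
t: 6.3
tool_pos: [545.3, 38.5, 22.8]
tool_rot: [-0.067, 0.64, 0.764, 0.056]
wrist_force: [0.5, -0.1, 0.6]
grip_width: 0.005
grip_force: 0.0
t 6.3 tcp [90.8 -0.1 22.8] edge [79.4 -0.2 50.2] F [0.2 0.5 0.6] tilt 10.0 grip 0.4 0.0
```

```bash
cat > q.py <<'E'
from st import *
import subprocess,sys
state()
c=calibration("wrist");p,d=read_camera("wrist");np.savez("pics/last_wrist.npz",p=p,d=d,**c)
subprocess.run([sys.executable,"dots.py","pics/last_wrist.npz"])
E
python3 q.py; python3 -m inch '{"translation":[[0.002,0,0.0003],[0.004,0,0.0007],[0.006,0,0.001],[0.006,0,0.001]],"delta_rot":[[0,0,0],[0,0,0],[0,0,0],[0,0,0]],"gripper":[0,0,0,0]}' ; python3 q.py
```

```text
pics/last_wrist.npz 263 -29.6 -34.3 -25.0 -3.32
pics/last_wrist.npz 383 55.4 51.0 59.5 0.21
t 6.3 tcp [90.8 -0.1 22.8] edge [79.4 -0.2 50.2] F [0.2 0.5 0.6] tilt 10.0 grip 0.4 0.0
t: 6.75
tool_pos: [544.1, 44.5, 22.7]
tool_rot: [-0.067, 0.64, 0.764, 0.056]
wrist_force: [0.0, -0.3, 0.1]
grip_width: 0.008
grip_force: 0.1
pics/last_wrist.npz 263 -29.47 -34.6 -24.9 -3.29
pics/last_wrist.npz 385 49.44 45.0 54.0 -0.1
t 6.75 tcp [84.8 -0.2 22.7] edge [73.4 -0.3 50.1] F [ 0.3 -0.   0.1] tilt 10.0 grip 0.8 0.1
```

```bash
python3 -m inch '{"translation":[[0.0015,0,0.0003],[0.003,0,0.0005],[0.0045,0,0.0008],[0.005,0,0.0009]],"delta_rot":[[0,0,0],[0,0,0],[0,0,0],[0,0,0]],"gripper":[0,0,0,0]}' >/dev/null; python3 st.py; python3 -m inch '{"translation":[[0.0003,0,0],[0.0006,0,0.0001]],"delta_rot":[[0,0,0],[0,0,0]],"gripper":[0,0]}' >/dev/null; python3 st.py
```

```text
t 7.2 tcp [79.8 -0.2 22.7] edge [68.4 -0.3 50.1] F [ 1.7 -0.8  0.2] tilt 10.0 grip 0.4 0.8
t 7.4 tcp [79.4 -0.2 22.8] edge [68.  -0.3 50.2] F [ 1.4 -0.7 -0.9] tilt 10.0 grip 0.3 0.8
```

```bash
python3 -m inch '{"translation":[[0.0003,0,0],[0.0006,0,0.0001]],"delta_rot":[[0,0,0],[0,0,0]],"gripper":[0,0]}' >/dev/null; python3 st.py;  python3 -m inch '{"translation":[[0.0003,0,0],[0.0006,0,0.0001]],"delta_rot":[[0,0,0],[0,0,0]],"gripper":[0,0]}' >/dev/null; python3 st.py
```

```text
t 7.6 tcp [78.8 -0.2 22.7] edge [67.4 -0.3 50.1] F [ 2.2  0.1 -0.1] tilt 10.0 grip 0.5 1.3
t 7.8 tcp [78.4 -0.2 22.8] edge [67.  -0.2 50.1] F [ 6.4 -1.   0.2] tilt 10.0 grip 0.6 3.2
```

Gasket contact (6.4 N at edge 67.0).

```bash
python3 -m inch '{"translation":[[0.0003,0,0]],"delta_rot":[[0,0,0]],"gripper":[0]}' >/dev/null; python3 st.py;  python3 -m inch '{"translation":[[0,0,0],[0,0,0]],"delta_rot":[[0,0,0],[0,0,0]],"gripper":[0,0]}' >/dev/null; python3 st.py
```

```text
t 7.9 tcp [78.3 -0.1 22.8] edge [66.8 -0.2 50.2] F [ 8.7 -2.5 -0.8] tilt 10.0 grip 0.4 4.1
t 8.1 tcp [78.3 -0.2 22.8] edge [66.8 -0.3 50.2] F [ 7.1 -1.6 -0.1] tilt 10.0 grip 0.4 3.6
```

```bash
python3 -m inch '{"translation":[[0.00035,0,0],[0.00035,0,0]],"delta_rot":[[0,0,0],[0,0,0]],"gripper":[0,0]}' >/dev/null; python3 st.py
```

```text
t 8.3 tcp [78.1 -0.2 22.8] edge [66.7 -0.2 50.2] F [ 9.9 -0.5 -1.6] tilt 9.9 grip 0.7 4.6
```

```bash
python3 -m inch '{"translation":[[0.0002,0,0],[0.0002,0,0],[0.0002,0,0],[0.0002,0,0]],"delta_rot":[[0,0,0],[0,0,0],[0,0,0],[0,0,0]],"gripper":[0,0,0,0]}' >/dev/null; python3 q.py
```

```text
pics/last_wrist.npz 256 -29.57 -34.1 -25.3 -2.85
pics/last_wrist.npz 376 43.33 38.7 47.8 0.09
t 8.7 tcp [78.  -0.2 22.8] edge [66.6 -0.2 50.2] F [ 9.2 -1.4 -1.6] tilt 9.9 grip 0.7 5.2
```

```bash
python3 -m inch '{"translation":[[0.00035,0,0],[0.00035,0,0],[0.00035,0,0],[0.00035,0,0]],"delta_rot":[[0,0,0],[0,0,0],[0,0,0],[0,0,0]],"gripper":[0,0,0,0]}' >/dev/null; python3 q.py
```

```text
pics/last_wrist.npz 260 -29.6 -34.7 -24.9 -2.58
pics/last_wrist.npz 382 43.25 39.1 47.6 0.09
t 9.15 tcp [77.8 -0.1 22.9] edge [66.4 -0.2 50.2] F [12.  -2.8 -1.8] tilt 9.9 grip 0.1 6.2
```

Half seated at 12 N for 0.4 s. Retreat, straighten and open.

```bash
python3 -m inch '{"translation":[[-0.015,0,-0.0026],[-0.015,0,-0.0026],[-0.008,0,-0.04],[0,0,-0.085],[0.0026,0,-0.101],[0.0026,0,-0.101]],"delta_rot":[[0,0,0],[0,0,0],[0,0,0],[0,-7,0],[0,-10,0],[0,-10,0]],"gripper":[0,0,0.04,0.08,0.08,0.08]}' >/dev/null; python3 q.py
python3 - <<'E'
from st import *
zf=np.load("pics/last_wrist.npz");c={k:zf[k] for k in('fx','fy','cx','cy','position','attitude')};d=zf['d'];p=zf['p']
W=cloud(c,d,0,560,0,420);px=W[:,:2]@X+36;py=W[:,:2]@Y-544;z=W[:,2]
def show(n,k):
    if k.sum():print(n,k.sum(),'x',np.percentile(px[k],[0,50,100]).round(1),'y',np.percentile(py[k],[0,50,100]).round(1),'z',np.percentile(z[k],[0,50,100]).round(1))
b=(abs(py)<21)&(z<142)
show('handle',b&(z>112)&(abs(py)<10)&(px<5))
show('bar',b&(z>112)&(abs(py)<12)&(px>20)&(px<50))
for a in range(-15,36,6): show(a,b&(px>a)&(px<=a+6)&(abs(py)>15.5)&(z>85))
for a in range(22,60,3): show(('k',a),b&(px>a)&(px<=a+3)&(abs(py)<9)&(z>60)&(z<100))
show('edge flange',(abs(z-61)<2)&(px>3)&(px<60)&(abs(py)>22)&(abs(py)<36))
cv2.imwrite("pics/v6.png",cv2.resize(p[60:300,170:390,::-1],None,fx=2.5,fy=2.5,interpolation=cv2.INTER_CUBIC))
E
```

```text
pics/last_wrist.npz 195 -29.53 -33.8 -25.2 -0.37
pics/last_wrist.npz 151 44.16 39.5 48.3 -0.59
t 9.8 tcp [ 91.3   1.6 125.7] edge [ 75.3   1.4 150.7] F [-0.3  0.1 -0.3] tilt -0.1 grip 29.7 0.0
handle 316 x [-15.7  -7.4  -5.1] y [-10.    0.4   9.8] z [112.  133.6 135.8]
bar 262 x [29.7 31.6 33.7] y [-12.    0.   11.9] z [124.7 127.9 130.1]
-15 110 x [-15.  -12.4  -9.3] y [-20.2 -15.9  19.5] z [88.9 96.6 99.1]
-9 100 x [-9.  -5.9 -3. ] y [-20.2  15.8  19.2] z [ 97.6 101.  104.3]
-3 100 x [-3.   0.2  3. ] y [-20.  -16.3  19.8] z [102.2 105.3 108.3]
3 107 x [3.  5.9 9. ] y [-19.7 -16.1  19.6] z [105.8 109.5 112.5]
9 112 x [ 9. 12. 15.] y [-20.1  15.9  20. ] z [109.5 113.9 117.4]
15 111 x [15.  18.  20.7] y [-19.7 -16.3  19.7] z [114.3 118.2 122.1]
21 123 x [21.1 24.2 27. ] y [-19.9 -16.   19.8] z [119.5 122.7 125.5]
27 89 x [27.2 29.1 32.4] y [-19.9 -15.7  20. ] z [123.2 126.1 128.9]
('k', 22) 88 x [22.2 23.4 24.7] y [-8.7 -0.2  8.3] z [70.4 72.5 73.8]
('k', 25) 89 x [25.3 26.9 27.7] y [-8.6  0.2  9. ] z [70.7 72.9 77.6]
('k', 28) 91 x [28.3 29.7 30.6] y [-8.5  0.2  8.9] z [76.5 79.2 82.6]
('k', 31) 23 x [31.1 31.2 31.3] y [-8.3  0.2  8.8] z [81.4 82.8 84. ]
('k', 37) 65 x [38.  38.9 39.8] y [-8.7  0.3  8.6] z [70.9 72.9 76.3]
('k', 40) 86 x [40.2 41.4 43. ] y [-8.7  0.3  8.6] z [71.4 73.4 75.8]
('k', 43) 68 x [43.  44.6 45.6] y [-8.7 -0.5  8.6] z [70.6 72.3 73.8]
('k', 46) 43 x [47.3 48.1 49. ] y [-8.2  1.3  9. ] z [60.1 61.2 63.5]
('k', 49) 75 x [49.  50.7 51.8] y [-8.2 -0.4  8.2] z [60.4 61.4 62.8]
('k', 52) 56 x [52.4 53.4 54.9] y [-8.2 -0.4  8.2] z [60.4 61.5 62.9]
('k', 55) 75 x [55.  56.7 57.8] y [-8.2 -0.4  8.3] z [60.2 61.4 62.8]
('k', 58) 65 x [58.5 59.7 61. ] y [-8.3 -0.4  8.3] z [60.1 61.8 64.5]
edge flange 1589 x [10.1 37.  60. ] y [-35.9 -22.1  35.9] z [59.2 61.4 63. ]
```

```bash
python3 -m inch '{"translation":[[0.04,-0.0017,0],[0.0693,-0.0017,0],[0.0693,-0.0017,0],[0.0693,-0.0017,0],[0.0693,-0.0017,0.015],[0.0693,-0.0017,0.03],[0.0693,-0.0017,0.042],[0.0693,-0.0017,0.042]],"delta_rot":[[0,0,0],[0,0,0],[0,0,0],[0,0,0],[0,0,0],[0,0,0],[0,0,0],[0,0,0]],"gripper":[0.065,0.065,0.065,0.065,0.065,0.065,0.065,0.065]}' >/dev/null; python3 st.py; python3 -m inch '{"translation":[[0,0,0],[0,0,0],[0,0,0],[0,0,0],[0,0,0],[0,0,0]],"delta_rot":[[0,0,0],[0,0,0],[0,0,0],[0,0,0],[0,0,0],[0,0,0]],"gripper":[0.03,0.03,0.03,0.03,0.03,0.03]}' 15 >/dev/null; python3 q.py;python3 - <<'E'
from st import *
zf=np.load("pics/last_wrist.npz")
cv2.imwrite("pics/v6.png",cv2.resize(zf['p'][140:420,130:430,::-1],None,fx=2,fy=2,interpolation=cv2.INTER_CUBIC))
E
```

```text
t 10.65 tcp [23.1 -3.8 78.3] edge [  7.1  -3.8 103.3] F [ 1.5 -0.   0.2] tilt 0.0 grip 64.7 0.0
pics/last_wrist.npz 229 -29.67 -33.9 -25.1 -0.63
t 11.25 tcp [22.6 -0.  82. ] edge [  6.6  -0.2 107. ] F [ 0.1  7.8 -1.6] tilt -0.0 grip 39.2 15.0dots.py:9: RuntimeWarning: Mean of empty slice.
  k=(px>lo)&(px<hi)&(abs(abs(py)-26)<6); print(f,k.sum(),px[k].mean().round(2),px[k].min().round(1),px[k].max().round(1),py[k].mean().round(2))
  ret = ret.dtype.type(ret / rcount)
Traceback (most recent call last):
  File "dots.py", line 10, in <module>
    for f in sys.argv[1:]:dots(f)
                          ~~~~^^^
  File "dots.py", line 9, in dots
    k=(px>lo)&(px<hi)&(abs(abs(py)-26)<6); print(f,k.sum(),px[k].mean().round(2),px[k].min().round(1),px[k].max().round(1),py[k].mean().round(2))
                                                                                 ~~~~~~~~~^^
ValueError: zero-size array to reduction operation minimum which has no identity
```

View pics/v6.png

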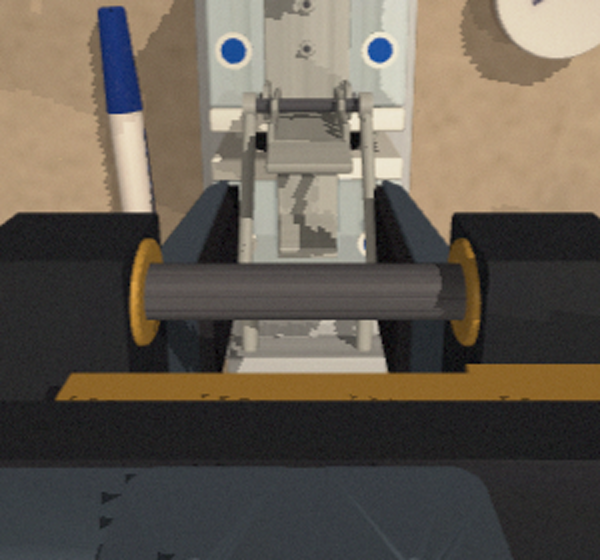

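Grip is on both wires (wires at (248,200), (368,200) of the crop, 39 mm, 15 N). Swing along the loop's arc.

```bash
python3 -m inch '{"translation":[[0,0.001,0],[-0.0025,0.001,0.004],[-0.0047,0.001,0.008],[-0.007,0.001,0.013],[-0.009,0.001,0.0177],[-0.0105,0.001,0.0225],[-0.011,0.001,0.0273]],"delta_rot":[[0,0,0],[0,0,0],[0,0,0],[0,0,0],[0,0,0],[0,0,0],[0,0,0]],"gripper":[0.03,0.03,0.03,0.03,0.03,0.03,0.03]}' >/dev/null; python3 st.py
```

```text
t 12.0 tcp [33.9  0.4 53.9] edge [17.9  0.3 78.9] F [-1.2  6.6  3.1] tilt 0.0 grip 39.5 15.0
```

```bash
python3 -m inch '{"translation":[[0.0,0.0006,0.0035],[0.0005,0.0006,0.007],[0.0015,0.0006,0.01],[0.003,0.0006,0.0125],[0.003,0.0006,0.0125]],"delta_rot":[[0,0,0],[0,0,0],[0,0,0],[0,0,0],[0,0,0]],"gripper":[0.03,0.03,0.03,0.03,0.03]}' >/dev/null; python3 st.py
python3 - <<'E'
from st import *
for n in('side','scene'):
    c=calibration(n);p,d=read_camera(n);np.savez(f"pics/last_{n}.npz",p=p,d=d,**c)
cv2.imwrite("pics/v7.png",cv2.resize(np.load("pics/last_side.npz")['p'][150:290,200:340,::-1],None,fx=4,fy=4,interpolation=cv2.INTER_CUBIC))
E
```

```text
t 12.5 tcp [30.9  0.6 41.2] edge [14.9  0.4 66.2] F [1.9 5.9 1.8] tilt -0.0 grip 39.5 15.0
```

View pics/v7.png

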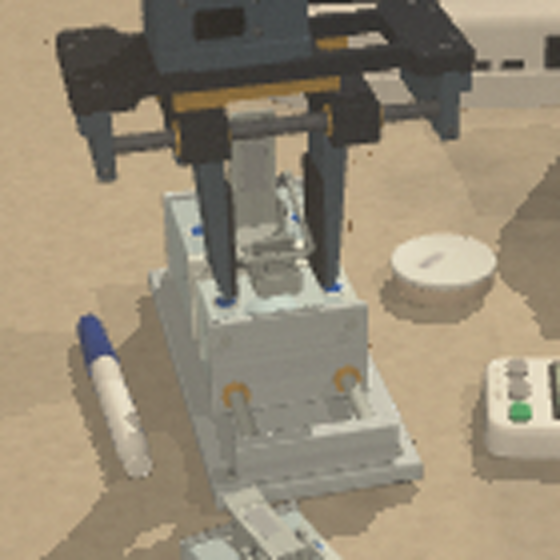

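Run:
```python
from st import *
for n in('side','scene'):
    zf=np.load(f"pics/last_{n}.npz");c={k:zf[k] for k in('fx','fy','cx','cy','position','attitude')}
    W=cloud(c,zf['d'],0,560,0,420);px=W[:,:2]@X+36;py=W[:,:2]@Y-544;z=W[:,2]
    k=(abs(py)<18.5)&(z>68)&(z<100)&(px>15)&(px<60)
    P=np.c_[px,py,z][k];P=P[np.argsort(P[:,2])]
    print(n,k.sum());print(P.round(0).astype(int).tolist())
```

```text
side 172
[[44, 12, 69], [45, -2, 69], [46, 2, 69], [45, -4, 69], [45, 10, 69], [48, 3, 70], [36, -10, 70], [41, 6, 70], [45, -8, 70], [44, 0, 70], [45, 6, 70], [44, 2, 70], [46, 7, 70], [46, -6, 70], [29, -11, 70], [45, 4, 70], [43, 10, 70], [45, -2, 71], [44, 8, 71], [29, -5, 71], [45, -6, 71], [43, 4, 71], [28, -8, 72], [45, -8, 72], [30, 9, 72], [44, 0, 72], [45, 2, 72], [37, 3, 72], [46, -10, 73], [38, -10, 73], [43, 8, 73], [33, 2, 73], [32, -1, 73], [30, -11, 73], [30, 5, 73], [42, 4, 73], [45, -2, 73], [40, -3, 73], [37, 0, 73], [32, 10, 73], [31, 7, 73], [33, -3, 73], [35, 4, 73], [36, 10, 73], [40, 9, 73], [31, 3, 73], [19, -10, 73], [42, -1, 73], [44, 10, 73], [30, 1, 73], [32, -7, 73], [40, -9, 73], [20, -9, 73], [36, -8, 74], [49, -5, 74], [44, 6, 74], [43, 1, 74], [16, -8, 74], [38, -2, 74], [45, -8, 74], [46, -4, 74], [46, -6, 74], [45, -10, 74], [36, 0, 74], [41, 5, 75], [42, -7, 75], [43, -5, 75], [45, 2, 75], [38, -10, 75], [44, 10, 75], [40, -5, 75], [39, 5, 76], [44, 6, 76], [41, -7, 76], [42, 7, 77], [29, 9, 78], [32, -5, 79], [41, 13, 80], [31, 7, 80], [32, -7, 8
[... 2145 characters left out ...]
], [30, -5, 81], [32, -5, 82], [31, -3, 82], [31, -1, 82], [33, 9, 82], [42, -4, 82], [30, -8, 82], [43, 5, 82], [43, -8, 82], [34, -4, 83], [33, -2, 83], [43, 3, 83], [32, -7, 83], [41, -11, 83], [33, 6, 83], [32, 0, 83], [33, 17, 83], [40, -9, 83], [33, 4, 83], [35, 7, 83], [34, -6, 84], [38, 17, 84], [34, 0, 84], [33, 2, 85], [33, -9, 85], [22, -16, 85], [36, 1, 85], [33, 9, 85], [34, -2, 85], [33, 17, 86], [38, 1, 86], [39, 6, 86], [19, -17, 86], [16, -16, 86], [35, -8, 86], [36, -4, 87], [36, 5, 87], [37, -8, 87], [34, -6, 87], [35, 9, 87], [36, -6, 87], [35, 7, 87], [15, -18, 87], [33, -5, 87], [33, 4, 88], [33, 2, 88], [37, 7, 88], [37, -1, 88], [34, -2, 88], [36, 3, 88], [35, 9, 89]]
```

Bar is behind the tongue (x≈42, z≈81), but the wires slipped a little up in the pads; regrip 7 mm higher on the pads.

```bash
python3 -m inch '{"translation":[[0,0,0],[0,0,0],[0,0,-0.004],[0,0,-0.008]],"delta_rot":[[0,0,0],[0,0,0],[0,0,0],[0,0,0]],"gripper":[0.05,0.05,0.05,0.05]}' 25 >/dev/null; python3 st.py; python3 -m inch '{"translation":[[0,0,0],[0,0,0],[0,0,0],[0,0,0]],"delta_rot":[[0,0,0],[0,0,0],[0,0,0],[0,0,0]],"gripper":[0.03,0.03,0.03,0.03]}' 25 >/dev/null; python3 st.py
```

```text
t 13.0 tcp [30.7 -1.  49.1] edge [14.7 -1.1 74.1] F [-0.4  0.2  0.4] tilt 0.0 grip 49.8 0.0
t 13.4 tcp [30.8  0.5 49.4] edge [14.8  0.3 74.4] F [ 1.5  5.3 -0.1] tilt -0.0 grip 39.0 25.0
```

```bash
python3 -m inch '{"translation":[[0,0.0008,0.001],[0.0003,0.0008,0.0025],[0.0008,0.0008,0.004],[0.0014,0.0008,0.0055],[0.0014,0.0008,0.0055]],"delta_rot":[[0,0,0],[0,0,0],[0,0,0],[0,0,0],[0,0,0]],"gripper":[0.03,0.03,0.03,0.03,0.03]}' >/dev/null; python3 st.py
cat > bar.py <<'E'
from st import *
for n in('side','scene'):
    c=calibration(n);p,d=read_camera(n);np.savez(f"pics/last_{n}.npz",p=p,d=d,**c)
    W=cloud(c,d,0,560,0,420);px=W[:,:2]@X+36;py=W[:,:2]@Y-544;z=W[:,2]
    for nm,k in(('bar corners',(abs(py)>11.5)&(abs(py)<17)&(z>71)&(z<100)&(px>26)&(px<60)),('bar mid',(abs(py)<9)&(z>74.5)&(z<100)&(px>38)&(px<60)),('handle',(abs(py)<10)&(z>84)&(px<10)&(px>-90))):
        if k.sum():print(n,nm,k.sum(),'x',np.percentile(px[k],[5,50,95]).round(1),'z',np.percentile(z[k],[5,50,95]).round(1))
E
python3 bar.py
```

```text
t 13.9 tcp [29.3  0.7 43.6] edge [13.3  0.6 68.6] F [1.9 3.7 3.8] tilt -0.0 grip 38.9 25.0
side bar corners 19 x [30.6 39.6 41.5] z [74.5 77.3 80.5]
side bar mid 17 x [38.8 40.4 42.9] z [74.8 76.5 86.8]
side handle 198 x [-12.   -9.6  -7.2] z [ 85.9 105.2 134.6]
scene bar corners 7 x [36.5 38.  38.7] z [74.5 75.6 78. ]
scene handle 1387 x [-35.5 -29.1   5.3] z [106.9 322.5 404.7]
```

```bash
python3 -m inch '{"translation":[[0.001,0,0],[0.002,0,0.0002],[0.003,0,0.0003],[0.004,0,0.0005]],"delta_rot":[[0,0,0],[0,0,0],[0,0,0],[0,0,0]],"gripper":[0.03,0.03,0.03,0.03]}' >/dev/null; python3 st.py;  python3 -m inch '{"translation":[[0.0007,0,0],[0.0014,0,0.0002],[0.002,0,0.0003]],"delta_rot":[[0,0,0],[0,0,0],[0,0,0]],"gripper":[0.03,0.03,0.03]}' >/dev/null; python3 st.py
```

```text
t 14.4 tcp [25.4  0.6 43.2] edge [ 9.4  0.5 68.2] F [3.1 5.8 2.6] tilt -0.0 grip 39.1 25.0
t 14.7 tcp [23.4  0.6 42.9] edge [ 7.4  0.5 67.8] F [5.2 4.8 1.9] tilt -0.0 grip 39.2 25.0
```

```bash
python3 -m inch '{"translation":[[0.0005,0,0],[0.001,0,0.0002]],"delta_rot":[[0,0,0],[0,0,0]],"gripper":[0.03,0.03]}' >/dev/null; python3 st.py; python3 -m inch '{"translation":[[0.0005,0,0],[0.0005,0,0]],"delta_rot":[[0,0,0],[0,0,0]],"gripper":[0.03,0.03]}' >/dev/null; python3 st.py; python3 bar.py
```

```text
t 14.9 tcp [22.6  0.6 42.6] edge [ 6.6  0.5 67.6] F [6.4 5.  2.2] tilt -0.0 grip 38.9 25.0
t 15.1 tcp [22.1  0.5 42.6] edge [ 6.1  0.4 67.6] F [6.2 5.7 0.3] tilt -0.0 grip 38.9 25.0
side bar corners 12 x [30.1 32.7 34.5] z [74.8 75.9 78. ]
side bar mid 5 x [38.6 39.7 41.7] z [74.6 75.5 85.3]
side handle 214 x [-37.9 -23.2 -12.8] z [ 85.6 102.6 128.1]
scene bar corners 6 x [28.8 32.  34. ] z [74.3 75.2 77.1]
scene handle 1277 x [-42.7 -37.   -2.1] z [157.3 330.4 403.5]
```

Bar at x≈33, z≈75: in the hook. Release, lift, shut the fingers and go to the lever's +x side with -8° tilt.

```bash
python3 -m inch '{"translation":[[0,0,0],[0,0,0],[0,0,-0.004],[0,0,-0.035],[0,0,-0.065],[0,0,-0.065],[0,0,-0.065],[0,0,-0.065]],"delta_rot":[[0,0,0],[0,0,0],[0,0,0],[0,0,0],[0,0,0],[0,-8,0],[0,-8,0],[0,-8,0]],"gripper":[0.055,0.055,0.055,0.055,0,0,0,0]}' 20 >/dev/null; python3 st.py; python3 bar.py;python3 -m inch '{"translation":[[0,0,0],[0,0,0],[0,0,0]],"delta_rot":[[0,0,0],[0,0,0],[0,0,0]],"gripper":[0,0,0]}' >/dev/null; python3 st.py
```

```text
t 16.0 tcp [ 20.7  -0.5 107.2] edge [  1.5  -0.6 129.8] F [-0.4  0.2 -0.7] tilt -7.8 grip 25.9 0.0
side bar corners 13 x [30.2 32.5 34.6] z [75.  76.7 77.8]
side bar mid 6 x [39.2 39.6 41.9] z [74.9 75.5 85.7]
side handle 248 x [-37.5 -22.8 -12.6] z [ 86.2 105.2 219.2]
scene bar corners 11 x [28.3 31.3 34.7] z [74.4 75.8 76.9]
scene handle 1768 x [-86.  -49.2   0.3] z [219.  412.4 442. ]
t 16.4 tcp [2.200e+01 1.000e-01 1.074e+02] edge [  2.7   0.  129.9] F [-0.4 -0.8  0.6] tilt -8.0 grip 0.4 0.0
```

```bash
python3 -m inch '{"translation":[[0.012,0,0.006],[0.0247,0,0.0126],[0.0247,0,0.0126]],"delta_rot":[[0,0,0],[0,0,0],[0,0,0]],"gripper":[0,0,0]}' >/dev/null; python3 st.py; python3 -m inch '{"translation":[[0.0015,0,0],[0.003,0,0.0005],[0.0045,0,0.001],[0.006,0,0.0014]],"delta_rot":[[0,0,0],[0,0,0],[0,0,0],[0,0,0]],"gripper":[0,0,0,0]}' >/dev/null; python3 st.py
```

```text
t 16.7 tcp [-2.3 -0.8 90.2] edge [-21.7  -0.9 112.7] F [0.  0.1 0.4] tilt -8.0 grip 0.4 0.0
t 17.1 tcp [-6.7  0.2 89.5] edge [-2.600e+01  1.000e-01  1.121e+02] F [-0.1  1.   0.1] tilt -8.0 grip 0.4 0.0
```

```bash
python3 -m inch '{"translation":[[0.0015,0,0.0003],[0.0031,0,0.0005],[0.005,0,0.0012]],"delta_rot":[[0,0,0],[0,0,0],[0,0,0]],"gripper":[0,0,0]}' >/dev/null; python3 st.py; python3 -m inch '{"translation":[[0.0017,0,0.0006],[0.0034,0,0.0013],[0.0052,0,0.002]],"delta_rot":[[0,0,0],[0,0,0],[0,0,0]],"gripper":[0,0,0]}' >/dev/null; python3 st.py; python3 bar.py
```

```text
t 17.4 tcp [-11.4   0.1  87.6] edge [-30.7  -0.  110.1] F [ 3.3 -0.7  0.5] tilt -8.0 grip 0.7 1.0
t 17.7 tcp [-16.3   0.   84.8] edge [-3.560e+01 -1.000e-01  1.073e+02] F [ 6.  -0.3  1.7] tilt -8.0 grip 0.5 2.1
side bar corners 14 x [29.2 30.9 34. ] z [73.9 76.1 78.1]
side bar mid 4 x [39.3 40.4 42.1] z [75.2 75.9 76.5]
side handle 2082 x [-22.7  -8.7   8.7] z [ 99.6 276.3 432.7]
scene bar corners 4 x [28.  30.4 33. ] z [73.5 76.2 77.6]
scene handle 1554 x [-81.5 -44.4 -16. ] z [124.2 415.8 455.1]
```

```bash
python3 -m inch '{"translation":[[0.0016,0,0.0009],[0.0033,0,0.0019]],"delta_rot":[[0,0,0],[0,0,0]],"gripper":[0,0]}' >/dev/null; python3 st.py; python3 -m inch '{"translation":[[0.0016,0,0.001],[0.0032,0,0.002]],"delta_rot":[[0,0,0],[0,0,0]],"gripper":[0,0]}' >/dev/null; python3 st.py
```

```text
t 18.0 tcp [-19.1   0.   82.6] edge [-3.850e+01 -1.000e-01  1.051e+02] F [6.4 0.  1.6] tilt -8.0 grip 0.8 2.5
t 18.2 tcp [-22.1   0.   80.1] edge [-4.140e+01 -1.000e-01  1.027e+02] F [ 6.  -0.7  1.4] tilt -8.0 grip 0.4 2.4
```

```bash
python3 -m inch '{"translation":[[0.0014,0,0.0013],[0.0028,0,0.0027]],"delta_rot":[[0,0,0],[0,0,0]],"gripper":[0,0]}' >/dev/null; python3 st.py
```

```text
t 18.4 tcp [-24.5   0.   77.1] edge [-43.8  -0.1  99.6] F [5.8 1.4 1.8] tilt -8.0 grip 0.3 2.3
```

Run:
```python
from st import *
c=calibration('scene');p,d=read_camera('scene');a=p[170:300,215:345,::-1]
c=calibration('wrist');p,d=read_camera('wrist');np.savez("pics/last_wrist.npz",p=p,d=d,**c);b=p[100:400,150:410,::-1]
cv2.imwrite("pics/v8.png",np.hstack([cv2.resize(a,(390,450),interpolation=cv2.INTER_CUBIC),cv2.resize(b,(390,450))]))
W=cloud(c,d,0,560,0,420);px=W[:,:2]@X+36;py=W[:,:2]@Y-544;z=W[:,2]
k=(abs(py)<11)&(z>63)&(z<140)&(px>-90)&(px<10)
for a in range(-84,0,4):
    m=k&(px>a)&(px<=a+4)
    if m.sum():print(a,m.sum(),np.percentile(z[m],[5,50,95]).round(1))
```

```text
-76 75 [63.1 63.6 64.8]
-72 102 [63.  63.6 64.5]
-68 196 [63.3 64.2 65.6]
-64 494 [ 64.   78.7 109.9]
-60 353 [ 64.   80.2 108.5]
-56 242 [ 63.9 102.2 104.9]
-52 670 [ 64.  118.1 138.1]
-48 605 [ 64.2 104.9 123. ]
-44 36 [95.7 97.2 98.5]
-40 13 [94.4 95.1 96.3]
-36 8 [92.7 93.4 94.4]
-32 7 [91.  91.4 92.1]
-28 8 [88.9 89.4 90.4]
-24 8 [86.6 87.4 88.4]
-20 7 [84.2 85.  86. ]
-16 7 [82.6 83.  83.3]
-12 7 [80.6 81.3 82.3]
```

View pics/v8.png

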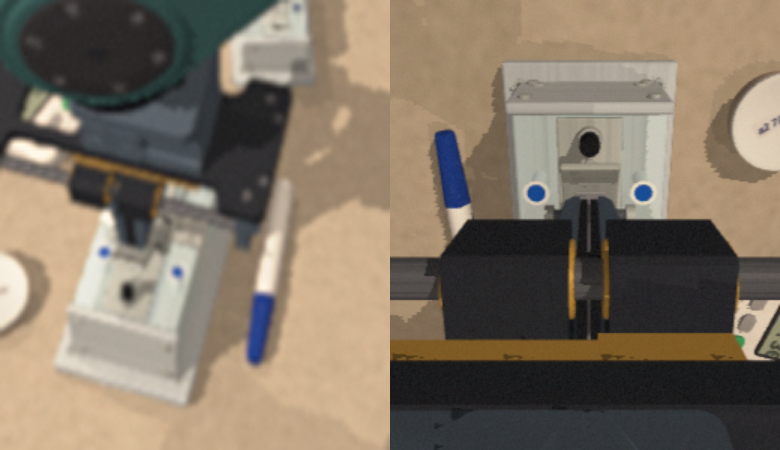

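```bash
python3 -m inch '{"translation":[[0.0013,0,0.0016],[0.0026,0,0.0033]],"delta_rot":[[0,0,0],[0,0,0]],"gripper":[0,0]}' >/dev/null; python3 st.py;  python3 -m inch '{"translation":[[0.001,0,0.0016],[0.002,0,0.0032]],"delta_rot":[[0,0,0],[0,0,0]],"gripper":[0,0]}' >/dev/null; python3 st.py;  python3 -m inch '{"translation":[[0.0008,0,0.0016],[0.0016,0,0.0032]],"delta_rot":[[0,0,0],[0,0,0]],"gripper":[0,0]}' >/dev/null; python3 st.py
```

```text
t 18.7 tcp [-26.8   0.   73.4] edge [-46.1  -0.1  95.9] F [ 2.8 -0.2  1.9] tilt -8.0 grip 0.6 1.8
t 18.9 tcp [-28.5   0.   69.8] edge [-47.8  -0.1  92.3] F [2.5 0.5 1.4] tilt -8.0 grip 0.1 1.2
t 19.1 tcp [-29.7  -0.   66.4] edge [-49.   -0.1  88.9] F [ 1.7 -0.2  0.8] tilt -8.0 grip 0.3 0.6
```

```bash
python3 -m inch '{"translation":[[0.0007,0,0.0016],[0.0013,0,0.0032]],"delta_rot":[[0,0,0],[0,0,0]],"gripper":[0,0]}' >/dev/null; python3 st.py;  python3 -m inch '{"translation":[[0.0005,0,0.0012],[0.001,0,0.0024]],"delta_rot":[[0,0,0],[0,0,0]],"gripper":[0,0]}' >/dev/null; python3 st.py; python3 bar.py
```

```text
t 19.3 tcp [-30.4  -0.1  63. ] edge [-49.7  -0.1  85.5] F [ 0.1 -0.2  0.5] tilt -8.0 grip 0.6 0.0
t 19.5 tcp [-30.9  -0.   60.6] edge [-50.3  -0.1  83.1] F [ 2.5 -1.2  5.6] tilt -8.0 grip 0.7 2.7
side bar corners 10 x [27.4 30.  31.9] z [75.3 76.6 77.8]
side bar mid 6 x [38.9 39.6 43.5] z [74.9 75.4 76.4]
side handle 2127 x [-35.1 -21.2  -3.5] z [109.4 286.3 426.4]
scene handle 1303 x [-84.7 -51.8 -29. ] z [114.  393.4 438. ]
```

```bash
python3 -m inch '{"translation":[[0,0,0.0006],[0,0,0.0012],[0,0,0.0012]],"delta_rot":[[0,0,0],[0,0,0],[0,0,0]],"gripper":[0,0,0]}' >/dev/null; python3 st.py
```

```text
t 19.9 tcp [-30.9   0.   59.9] edge [-50.2  -0.   82.5] F [-0.7 -4.5 10.6] tilt -8.0 grip 0.9 5.1
```

```bash
python3 -m inch '{"translation":[[-0.001,0,-0.01],[-0.006,0,-0.04],[-0.02,0,-0.09],[-0.05,0,-0.13],[-0.09,0,-0.16],[-0.09,0,-0.16],[-0.09,0,-0.16]],"delta_rot":[[0,0,0],[0,0,0],[0,0,0],[0,8,0],[0,8,0],[0,8,0],[0,8,0]],"gripper":[0,0,0,0,0,0,0]}' >/dev/null; python3 q.py
python3 - <<'E'
from st import *
zf=np.load("pics/last_wrist.npz");c={k:zf[k] for k in('fx','fy','cx','cy','position','attitude')};d=zf['d']
W=cloud(c,d,0,560,0,420);px=W[:,:2]@X+36;py=W[:,:2]@Y-544;z=W[:,2]
k=(abs(py)<9)&(z>63)&(z<140)&(px>-90)&(px<60)
for a in range(-76,56,4):
    m=k&(px>a)&(px<=a+4)
    if m.sum():print(a,np.percentile(z[m],[5,50,95]).round(1),end=' ')
m=(abs(py)>15)&(abs(py)<19)&(z>66)&(z<110)&(px<60)&(px>-60);print('\nwire',np.percentile(px[m],[1,50,99]),np.percentile(z[m],[1,50,99]))
u=proj(c,[[*(X*(0-36)+Y*544),70]])[0].astype(int);print(u)
p=zf['p'];y0=max(u[1]-90,0);x0=max(u[0]-90,0);cv2.imwrite("pics/v9.png",cv2.resize(p[y0:y0+180,x0:x0+180,::-1],None,fx=3.3,fy=3.3,interpolation=cv2.INTER_CUBIC))
E
```

```text
pics/last_wrist.npz 77 -29.39 -33.8 -25.6 0.14
pics/last_wrist.npz 67 42.11 38.0 46.3 0.77
t 20.6 tcp [ 36.9   0.7 231.7] edge [ 20.9   0.6 256.7] F [-0.5 -0.2 -1.5] tilt -0.0 grip 0.7 0.0
-72 [83.7 84.8 85.8] -68 [82.7 83.8 84.8] -64 [81.6 82.7 84.1] -60 [81.2 82.1 83.2] -56 [81.1 82.6 83.6] -52 [80.9 82.4 83.4] -48 [81.  82.4 83.7] -44 [81.1 82.3 83.6] -40 [81.1 82.7 83.8] -36 [81.6 82.7 83.9] -32 [81.1 82.3 83.9] -28 [81.3 82.4 83.9] -24 [81.1 82.2 83.2] -20 [81.1 82.4 83.4] -16 [81.  82.3 83.3] -12 [64.2 82.2 83.5] -8 [63.4 64.4 65.8] -4 [63.3 63.3 63.3] 0 [63.1 63.1 63.1] 8 [67.1 68.6 73.8] 12 [71.2 72.3 73.7] 16 [71.3 72.6 73.6] 20 [71.4 72.7 73.5] 24 [71.5 77.3 80.4] 28 [81.8 84.6 88.7] 32 [86.9 88.3 89.4] 36 [72.  73.8 75.6] 40 [71.6 72.6 73.7] 48 [63.2 63.2 63.2] 52 [63.1 63.1 63.1] 
wire [-32.73433315  -4.64993861  28.16622099] [73.94246479 76.29524869 79.65687594]
[282 167]
```

View pics/v9.png

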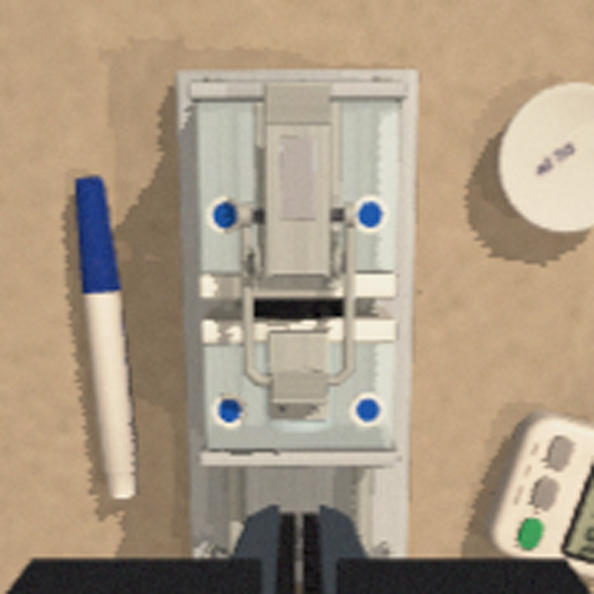

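The picture shows the lever flat (plate at (298,190), z≈82), the loop running to the keeper with its bar hooked behind the tongue at (298,385), the half on the gasket, and dish, timer and marker in place. Handing in.

```bash
python3 -c "
from cell import job_done
print(job_done())"
```

```text
the job is handed in; nothing more can be done
None
```

The cell is closed and handed in at about 20.6 s: the half was seated at about 12 N, the loop is hooked behind the keeper, and the lever is flat and stayed down after I let go; the highest force I read on the lever was about 11 N, and the dish, timer and marker looked untouched.

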